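# Set the burr gap of the compound mill by touch and clicks

## Robot

A 6-joint arm with a two-finger parallel gripper is mounted at the origin on a cart in front of the work surface, level with it; the furniture and walls round the work are solid. World frame = base frame: x ahead of the robot, y to its left, z up, the work surface at z = 0. Lengths are in m, angles in rad, forces in N, time in s.
With the tool pointing down it reaches from about 0.35 to 0.975 m from the base axis. Payload 4.9 kg.
Tool frame: the origin (TCP) lies at the very end of the fingers, on their centre line; the grasp point (between the pads) lies manip.grip_point_offset behind it (manip.grip_point_offset is the distance from the TCP to the grasp point, in m); z points along the fingers, y is the line along which they close (so a half turn about z gives the same grasp; the last joint's range is limited). The gripper opens to 85 mm and grips with 20 to 120 N. Pads are 22 mm wide; open, the fingers measure 114 mm over their backs; the gripper's body (76 mm by 85 mm) begins 54 mm behind the grasp point. The pads swing forward as they close: fully open they stand 13 mm farther back than shut.
Start: joints at [-1.401, 0.053, 1.613, -0, 1.476, -0.119], TCP at [0.178, -0.599, 0.231] pointing down, gripper open.
Joint ranges: [-3.01, 3.01], [-1.01, 2.22], [0.06, 2.58], [-1.02, 4.17], [0.09, 2.62], [-3.14, 3.14]. Speed limits (rad/s): [2.57, 2.57, 3.14, 3.14, 3.14, 3.14].

## Interface

Orientations are given as a unit quaternion [w, x, y, z].
In Python, from plant import manip gives the robot as it stands.
- The arm moves only by the shell command python3 -m crank 'ROWS' [OPENING]. ROWS is JSON, a list of rows, each an object of numbers: "x", "y", "z": the shift along the tool's x, y, z in cm; "turn": the turn about the tool's z in rad. In form: [{"x": .., "y": .., "z": .., "turn": ..}, ...]. A call has 1 to 5 rows; each row shifts and turns the commanded pose from where the row before left it, along the tool's axes as they then stand; what a row does not reach is not made up. A row lasts 1/10 s, in which the tool goes at most 50 mm and 8.59 degrees, less where a joint would pass 70% of its speed; a pose out of reach is approached as far as the arm can. A call with a gripper value outside its range is refused whole. OPENING is the opening in per cent of the stroke, from 0 (shut) to 100 (fully open), set as the call begins (- or left out, the last holds). The fingers move at their own pace and stop on an object; the grip force is fixed at half the most. Time passes only in rows, so rows that do not move let the fingers close. It gives the time, the measured TCP pose, the force, the opening and the grip force at its end, in the units of the state.
- manip.state(): the state, without advancing time (a new reading comes with each control period).
- manip.grab_frame(name): name is "side" or "top"; returns (picture, depth): 480x640x3 uint8, red, green, blue; 480x640 float32, m along the optical axis (not along the pixel's ray), 0 where there is no reading.
- manip.camera_model(name): a dict with "mtx" (3x3 intrinsics, pixels), "world_to_cam" (4x4, takes a point from world to camera coordinates). Camera axes: x right, y down, z forward; pixel columns grow to the right and rows downward; lengths in m; the calibration is good to about 2 mm. A picture is of the moment at which its call begins. camera_model takes no time and is no camera call.
- manip.job_done(): hands the job in; it is judged then, once.
The state is a dict: "time": time; "joint_pos": joint angles; "joint_vel": joint speeds; "joint_efforts": joint torques, N m; "tool_pos": TCP position; "tool_rot": TCP orientation; "contact_force": force on the tool from outside, world axes, zero at the start; "ft_torque": the same for the moment, N m; "gripper_width": opening from 0.0 (shut) to 1.0 (fully open); "grasp_force": force on a finger pad.
Only numpy, scipy, OpenCV 4.12 (cv2) and the standard library are available. Lean on these libraries where they do the work, as an engineer would, in place of code of your own. Each camera call takes 0.05 s, during which the arm holds its last target. There are 200 camera calls.

## Task

Set the fineness of the green bench mill that crushes polishing compound: turn its knurled steel ring clockwise (seen from above) until you feel the burrs touch, without forcing them, then back the ring off counter-clockwise by exactly three clicks and let go. Leave the things standing around the mill where they are.

Things in the scene. Friction and masses are not known exactly. Their poses are not given: they have to be found in the camera images.
- mill: Squat bench mill fixed to the bench: grey foot plate 130x130x12 mm, steel chute at the front, green round body 108 mm across and 73 mm high, aluminium scale collar 92 mm across on it (top at 79 mm, black ticks 20 degrees apart). Running torque of the ring over the clicks: up to 0.2 N m. Origin: centre of the underside, below the ring's axis; z up; front looks to its -x.
- ring_grip (a point): Centre of the knurled steel adjusting ring on top of the mill, on its axis, half way up. The ring is solid, 56 mm across, 35 mm high: from 17.5 mm below this point (81 mm over the bench) to 17.5 mm above it; a black cap in its middle stands 4 mm higher. The point's -x axis points to the red mark on the ring. The ring turns about the vertical, in place.
- ring (a joint): Angle of the ring, rad: 0 with the red mark to the mill's front, growing counter-clockwise from above (burrs apart). Clicks lie 20 degrees (0.349 rad) apart; a spring pawl holds the ring and draws it into the click when let go. The burrs touch 4 to 8 clicks (1.3 to 2.9 rad) clockwise of the start, differently each time. That place is itself a click; count from it.
- upper_burr_face (a point): Grinding face of the upper burr, inside the mill on its axis, unseen, some 40 mm over the bench. It rises 0.05 mm a click, far less than measured poses show. After the touch the burrs resist like a spring of 8 N m/rad on top of the click: touched from 0.12 N m on the burrs (about 0.3 N m felt at the ring), spoilt above 1.0 N m.
- lower_burr_face (a point): Grinding face of the lower burr, inside the mill, unseen, less than 0.5 mm below the upper; its height differs each time by a fraction of a millimetre. The gap (upper above lower, 0 at the touch) is what the ring sets: 0.15 mm at three clicks.
- loupe: Bystander: black eye loupe, a ring 37 mm across, 22 mm high. Origin: centre of its underside.
- ferrule: Bystander: cream ferrule ring, 23 mm across, 22 mm high. Origin: centre of its underside.
- green_stone: Bystander: green whetstone 46 x 108 x 22 mm (x, y, z), lying flat. Origin: centre of its underside.
- red_marker: Bystander: white felt marker with a red cap, 124 x 13 x 14 mm, lying along its x. Origin: centre of its underside.

How it is judged:
On the way, in this order (a step that is already met when the one before it is completed fails the run):
1. the burrs are brought together until they touch (at least 3 N at the burr stop) (contact force between ring_lug and stop_lug above 3 N), for 0.1 s.
2. the ring is backed off to about three clicks from the touch (z of upper_burr_face in the frame of lower_burr_face between 0.00013 and 0.00017 m), for 0.1 s.
At the end, for the whole second after the job is handed in: The ring rests, let go, three clicks (within 0.4 of a click; burr gap 0.13 to 0.17 mm) counter-clockwise of the place where the burrs touch (all of step 2 and velocity of joint ring between -0.05 and 0.05 rad/s).
It fails at once if the burrs are forced together with more than 1.0 N m (25 N at the burr stop) (contact force between ring_lug and stop_lug above 25 N).
It fails at once if the loupe is moved by more than 20 mm (distance of loupe from where it was at the start of the episode above 0.02 m).
It fails at once if the ferrule is moved by more than 20 mm (distance of ferrule from where it was at the start of the episode above 0.02 m).
It fails at once if the green stone is moved by more than 20 mm (distance of green_stone from where it was at the start of the episode above 0.02 m).
It fails at once if the red marker is moved by more than 20 mm (distance of red_marker from where it was at the start of the episode above 0.02 m).
It also fails if it takes over 64 s, if anything falls off the work surface, if the arm or the gripper's body presses on something with over 40 N, if the wrist force passes 120 N, or if a joint passes its speed limit or range.

## Working session

There is one attempt and no reset: what is moved stays moved. The work goes in short steps, Python scripts to look and compute and a shell command to move; the robot and the scene stay as the last step left them, time stands still between calls to the robot, and variables do not carry over. Pictures are saved under pics/ and viewed, at most 10 in all, crops included, and the job is handed in when it is done.

```bash
mkdir -p pics; ls; python3 - <<'E'
from plant import manip
import cv2,numpy as np
print(manip.state(), manip.grip_point_offset)
for n in("top","side"):
    p,d=manip.grab_frame(n); cv2.imwrite(f"pics/{n}0.png",p[:,:,::-1]); np.savez(f"{n}0.npz",p=p,d=d)
    print(n,manip.camera_model(n))
E
```

```text
pics
{'time': 0.0, 'joint_pos': array([-1.40100079e+00,  5.33485636e-02,  1.61424895e+00,  9.37380815e-06,
        1.47602939e+00, -1.19038265e-01]), 'joint_vel': array([ 5.64987802e-07, -1.90900169e-03,  1.05273461e-03,  6.15933980e-04,
        1.74045378e-03,  8.43445374e-04]), 'joint_efforts': array([ 1.11049146e-04, -3.93686914e+01, -3.70172131e+01, -5.76172351e-05,
        7.33346416e-03, -1.32044084e-05]), 'tool_pos': array([ 0.17789751, -0.59850945,  0.23009508]), 'tool_rot': array([-1.01691760e-03,  9.89589544e-01,  1.43914906e-01, -2.11465996e-05]), 'contact_force': array([-0.81992762,  0.14946553,  0.29352757]), 'ft_torque': array([-0.00258086, -0.0064597 ,  0.02324867]), 'grasp_force': 0.0, 'gripper_width': 1.0009967674165148} 0.0187
top {'mtx': array([[609.54838989,   0.        , 319.29239655],
       [  0.        , 609.54838989, 239.01348021],
       [  0.        ,   0.        ,   1.        ]]), 'world_to_cam': array([[ 0.00296154, -0.99946893,  0.03245128,  0.04829114],
       [-0.98983458, -0.00754427, -0.14202319,  0.55382335],
       [ 0.14219258, -0.03170079, -0.98933125,  0.93788956],
       [ 0.        ,  0.        ,  0.        ,  1.        ]])}
side {'mtx': array([[552.76033327,   0.        , 321.60568442],
       [  0.        , 552.76033327, 243.94989558],
       [  0.        ,   0.        ,   1.        ]]), 'world_to_cam': array([[-0.94335361, -0.33167041, -0.00887158,  0.54792859],
       [-0.21047742,  0.61889214, -0.7567508 ,  0.1398759 ],
       [ 0.25648239, -0.71201633, -0.65364327,  0.89396517],
       [ 0.        ,  0.        ,  0.        ,  1.        ]])}
```

View pics/top0.png

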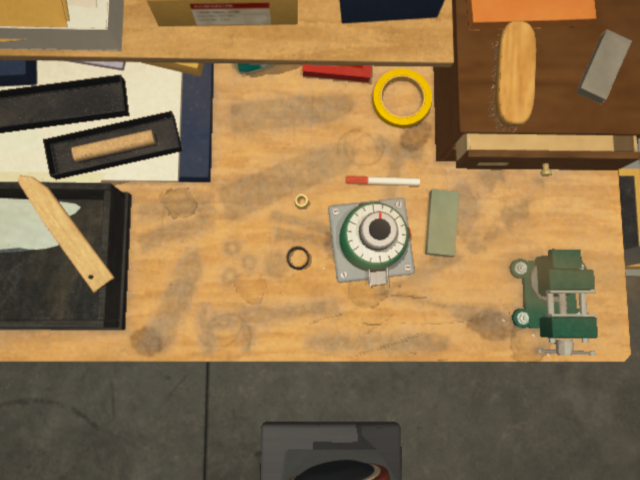

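View pics/side0.png

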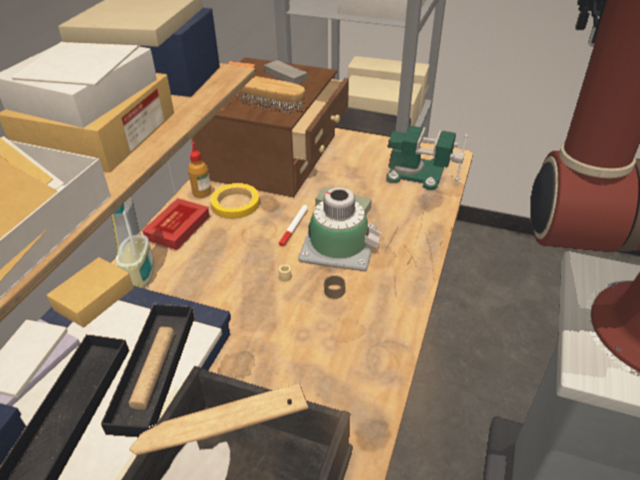

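The top view shows the mill with its ring cap near (380,229) and the red mark at (379,214). The loupe is at (299,258), the ferrule at (302,201), the marker at (383,181) and the stone at (442,222). The side view shows the knurled ring at about (340,203), with clear space above the mill.

```bash
cat > h.py <<'E'
import numpy as np,cv2
from plant import manip
def ray(n,u,v,z):
    c=manip.camera_model(n);T=np.linalg.inv(c["world_to_cam"])
    d=T[:3,:3]@np.linalg.inv(c["mtx"])@[u,v,1];o=T[:3,3]
    return o+d*(z-o[2])/d[2]
def cloud(n,d):
    c=manip.camera_model(n);T=np.linalg.inv(c["world_to_cam"])
    v,u=np.mgrid[:480,:640];P=(np.linalg.inv(c["mtx"])@np.stack([u*d,v*d,d]).reshape(3,-1))
    return (T[:3,:3]@P+T[:3,3:]).T.reshape(480,640,3)
E
python3 - <<'E'
from h import *
for n,(u0,v0) in {"top":(380,229),"side":(340,195)}.items():
    f=np.load(n+"0.npz");p,d=f["p"],f["d"];P=cloud(n,d)
    m=((p.max(2)<60)).astype(np.uint8)
    k,l,s,c=cv2.connectedComponentsWithStats(m)
    for i in range(1,k):
        if s[i,4]>30 and np.hypot(*(c[i]-[u0,v0]))<15: print(n,"cap",c[i],s[i],ray(n,*c[i],.1205))
    w=np.zeros((480,640),bool);w[v0-60:v0+60,u0-60:u0+60]=1
    q=P[w&(d>0)&(P[...,2]>.108)&(P[...,2]<.13)]
    print(n,len(q),q.min(0),q.max(0),np.median(q,0),cv2.minEnclosingCircle(q[:,:2].astype(np.float32)))
    if n=="top":
        r=(p[...,0]>150)&(p[...,1]<90)&(p[...,2]<90)&w; r[:195]=0
        v,u=np.nonzero(r);print("red",u.mean(),v.mean(),ray(n,u.mean(),v.mean(),.1165))
        print("chute",ray(n,378,282,.03))
        for nm,(u,v) in dict(cabL=(455,165),shelf=(330,63)).items(): print(nm,P[v-6,u+6],P[v,u])
E
```

```text
top 1118 [ 0.52901234 -0.06270396  0.10803705] [ 0.58662539 -0.00686626  0.12329189] [ 0.55629336 -0.0344329   0.11605138] ((0.5576539039611816, -0.035180576145648956), 0.029084468260407448)
red 384.14285714285717 218.85714285714286 [ 0.57337068 -0.04259114  0.1165    ]
chute [ 0.48581223 -0.04357863  0.03      ]
cabL [ 0.6637352  -0.15797244  0.12573841] [ 0.68945217 -0.18241487 -0.00288517]
shelf [0.74113072 0.03979498 0.29963994] [0.73599767 0.04683782 0.29359278]
side 943 [ 0.53013784 -0.23861138  0.10804041] [ 0.72027289 -0.00443436  0.1298952 ] [ 0.57448549 -0.04457012  0.11721489] ((0.6047292947769165, -0.12166769802570343), 0.12875671684741974)
```

```bash
python3 -m crank '[{"x":3.5,"y":-2.88},{"x":3.5,"y":-2.88},{"x":3.5,"y":-2.88},{"x":3.5,"y":-2.88},{"x":3.5,"y":-2.88}]' 100
python3 -m crank '[{"x":3.5,"y":-2.88},{"x":3.5,"y":-2.88},{"x":3.5,"y":-2.88},{"x":3.5,"y":-2.88},{"x":3.5,"y":-2.88}]' 
python3 -m crank '[{"x":3.5,"y":-2.88},{"x":3.5,"y":-2.88},{"x":3.5,"y":-2.88},{"x":3.5,"y":-2.88},{"x":3.5,"y":-2.88}]' 
python3 -m crank '[{"turn":-0.148},{"turn":-0.148},{"turn":-0.148},{"turn":-0.148},{"turn":-0.148}]'
python3 -m crank '[{"turn":-0.148},{"turn":-0.148},{"turn":-0.148},{"turn":-0.148},{"turn":-0.148}]'
cat >> h.py <<'E'
def rep():
    s=manip.state();from scipy.spatial.transform import Rotation as R
    w,x,y,z=s["tool_rot"];M=R.from_quat([x,y,z,w]).as_matrix()
    print("t%.1f"%s["time"],"pos",s["tool_pos"].round(4),"yaw %.4f"%np.arctan2(M[1,0],M[0,0]),"tilt",M[:,2].round(3),"j",s["joint_pos"].round(3),"F",s["contact_force"].round(2),"T",s["ft_torque"].round(3),"w %.3f g %.1f"%(s["gripper_width"],s["grasp_force"]))
    return s,M
E
python3 - <<'E'
from h import *
s,M=rep()
f=np.load("side0.npz");P=cloud("side",f["d"]);q=P[(f["d"]>0)&(np.hypot(P[...,0]-.558,P[...,1]+.035)<.045)&(P[...,2]>.1085)]
print(q.min(0),q.max(0),cv2.minEnclosingCircle(q[:,:2].astype(np.float32)))
print("to ring",M.T@(np.array([.558,-.035,.083])-s["tool_pos"])*100)
E
```

```text
t0.1 pos [ 0.1779 -0.5986  0.2302] yaw 0.2888 tilt [-0.     0.002 -1.   ] j [-1.401  0.053  1.614  0.     1.476 -0.119] F [ 0.11  0.18 -0.67] T [-0.034  0.017  0.017] w 1.002 g 0.0
[ 0.53013784 -0.06121875  0.10851192] [ 0.58758167 -0.00443436  0.12348854] ((0.5589780807495117, -0.03341098502278328), 0.029850579798221588)
to ring [ 52.48204035 -43.1723174   14.81011528]schema error: expected keys x, y, z, turn
schema error: expected keys x, y, z, turn
schema error: expected keys x, y, z, turn
schema error: expected keys x, y, z, turn
schema error: expected keys x, y, z, turn
```

```bash
python3 -m crank '[{"x":3.5,"y":-2.88,"z":0,"turn":0},{"x":3.5,"y":-2.88,"z":0,"turn":0},{"x":3.5,"y":-2.88,"z":0,"turn":0},{"x":3.5,"y":-2.88,"z":0,"turn":0},{"x":3.5,"y":-2.88,"z":0,"turn":0}]' 100
python3 -m crank '[{"x":3.5,"y":-2.88,"z":0,"turn":0},{"x":3.5,"y":-2.88,"z":0,"turn":0},{"x":3.5,"y":-2.88,"z":0,"turn":0},{"x":3.5,"y":-2.88,"z":0,"turn":0},{"x":3.5,"y":-2.88,"z":0,"turn":0}]'
python3 -m crank '[{"x":3.5,"y":-2.88,"z":0,"turn":0},{"x":3.5,"y":-2.88,"z":0,"turn":0},{"x":3.5,"y":-2.88,"z":0,"turn":0},{"x":3.5,"y":-2.88,"z":0,"turn":0},{"x":3.5,"y":-2.88,"z":0,"turn":0}]'
python3 -m crank '[{"x":0,"y":0,"z":0,"turn":-0.148},{"x":0,"y":0,"z":0,"turn":-0.148},{"x":0,"y":0,"z":0,"turn":-0.148},{"x":0,"y":0,"z":0,"turn":-0.148},{"x":0,"y":0,"z":0,"turn":-0.148}]'
python3 -m crank '[{"x":0,"y":0,"z":0,"turn":-0.148},{"x":0,"y":0,"z":0,"turn":-0.148},{"x":0,"y":0,"z":0,"turn":-0.148},{"x":0,"y":0,"z":0,"turn":-0.148},{"x":0,"y":0,"z":0,"turn":0}]'
python3 - <<'E'
from h import *
s,M=rep()
print("to ring",M.T@(np.array([.5583,-.0343,.083])-s["tool_pos"])*100)
E
```

```text
time: 0.6
tool_pos: [0.3053, -0.4094, 0.2307]
tool_rot: [-0.0, 0.99, 0.144, -0.0]
contact_force: [1.7, -0.6, 0.3]
gripper_width: 1.002
grasp_force: 0.0
time: 1.1
tool_pos: [0.432, -0.2215, 0.2309]
tool_rot: [-0.0, 0.99, 0.144, -0.0]
contact_force: [0.5, -0.0, -0.4]
gripper_width: 1.005
grasp_force: 0.0
time: 1.6
tool_pos: [0.5587, -0.0336, 0.2308]
tool_rot: [-0.0, 0.99, 0.144, -0.0]
contact_force: [0.6, 0.6, -0.3]
gripper_width: 0.998
grasp_force: 0.0
time: 2.1
tool_pos: [0.5579, -0.0353, 0.2306]
tool_rot: [-0.0, 0.869, 0.495, -0.0]
contact_force: [0.2, 1.0, -0.6]
gripper_width: 1.002
grasp_force: 0.0
time: 2.6
tool_pos: [0.5579, -0.0354, 0.2307]
tool_rot: [-0.0, 0.689, 0.724, -0.0]
contact_force: [-1.2, 0.1, -0.1]
gripper_width: 1.002
grasp_force: 0.0
t2.6 pos [ 0.5579 -0.0354  0.2307] yaw 1.6205 tilt [-0.001  0.    -1.   ] j [-0.197 -0.103  1.767 -0.     1.479 -0.246] F [-1.17  0.06 -0.08] T [-0.039  0.031 -0.011] w 1.002 g 0.0
to ring [ 0.10566859  0.06174923 14.77080379]
```

```bash

python3 -m crank '[{"x":0.1,"y":0.06,"z":1,"turn":-0.148},{"x":0,"y":0,"z":1,"turn":-0.148},{"x":0,"y":0,"z":1,"turn":-0.148},{"x":0,"y":0,"z":1,"turn":-0.148},{"x":0,"y":0,"z":1,"turn":-0.148}]'
python3 -m crank '[{"x":0,"y":0,"z":1,"turn":-0.148},{"x":0,"y":0,"z":1,"turn":-0.148},{"x":0,"y":0,"z":1,"turn":-0.148},{"x":0,"y":0,"z":0,"turn":-0.148},{"x":0,"y":0,"z":0,"turn":0}]'
python3 - <<'E'
from h import *
s,M=rep()
print("to ring",M.T@(np.array([.5583,-.0343,.083])-s["tool_pos"])*100)
a,_=manip.grab_frame("top");b,_=manip.grab_frame("side")
im=np.hstack([cv2.resize(a[140:320,290:470],(400,400),interpolation=2),cv2.resize(b[110:290,250:430],(400,400),interpolation=2)])
cv2.imwrite("pics/near1.png",im[:,:,::-1])
E
```

```text
time: 3.1
tool_pos: [0.5585, -0.0344, 0.1805]
tool_rot: [-0.0, 0.379, 0.925, -0.0]
contact_force: [0.0, -0.1, 0.1]
gripper_width: 0.999
grasp_force: 0.0
time: 3.6
tool_pos: [0.5583, -0.0343, 0.1505]
tool_rot: [-0.001, 0.096, 0.995, 0.0]
contact_force: [0.0, -0.7, 0.7]
gripper_width: 1.0
grasp_force: 0.0
t3.6 pos [ 0.5583 -0.0343  0.1505] yaw 2.9497 tilt [-0.001  0.    -1.   ] j [-0.194 -0.039  1.843  0.     1.339 -1.573] F [ 0.03 -0.66  0.72] T [ 0.016 -0.038  0.005] w 1.000 g 0.0
to ring [-1.11183000e-02  3.38176431e-03  6.74799781e+00]
```

View pics/near1.png

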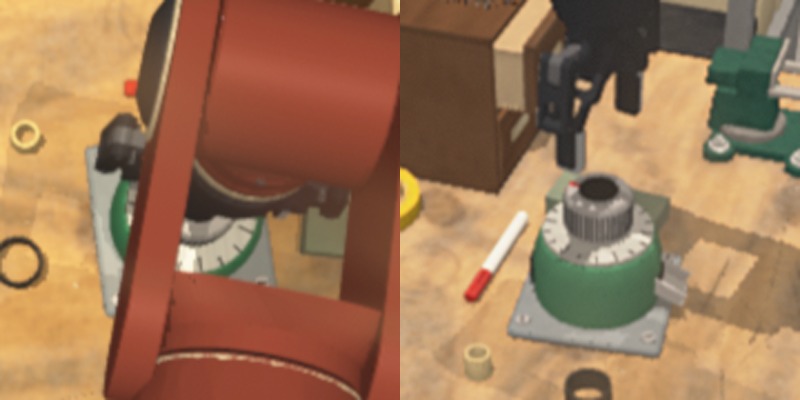

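Crop shows the fingers above and straddling the ring (side half: ring at about (598,205), fingers at (570,150) and (628,95)). Descending.

```bash

python3 -m crank '[{"x":0,"y":0,"z":1.5,"turn":0},{"x":0,"y":0,"z":1.5,"turn":0},{"x":0,"y":0,"z":1.5,"turn":0},{"x":0,"y":0,"z":1.2,"turn":0},{"x":0,"y":0,"z":0.9,"turn":0}]'
python3 -m crank '[{"x":0,"y":0,"z":0,"turn":0},{"x":0,"y":0,"z":0,"turn":0},{"x":0,"y":0,"z":0,"turn":0},{"x":0,"y":0,"z":0,"turn":0},{"x":0,"y":0,"z":0,"turn":0}]' 50
python3 -m crank '[{"x":0,"y":0,"z":0,"turn":0},{"x":0,"y":0,"z":0,"turn":0}]' 40
python3 -c "from h import *; rep()"
```

```text
time: 4.2
tool_pos: [0.5578, -0.0343, 0.083]
tool_rot: [-0.001, 0.094, 0.996, 0.0]
contact_force: [0.9, 0.3, 0.5]
gripper_width: 1.001
grasp_force: 0.0
time: 4.7
tool_pos: [0.559, -0.035, 0.0861]
tool_rot: [0.0, 0.094, 0.996, -0.001]
contact_force: [-2.5, -2.7, 2.8]
gripper_width: 0.634
grasp_force: 65.8
time: 4.9
tool_pos: [0.559, -0.0349, 0.0861]
tool_rot: [0.0, 0.094, 0.996, -0.001]
contact_force: [-3.0, -4.4, 4.6]
gripper_width: 0.631
grasp_force: 66.1
t4.9 pos [ 0.559  -0.0349  0.0861] yaw 2.9532 tilt [ 0.    -0.001 -1.   ] j [-1.950e-01  3.400e-02  1.886e+00 -1.000e-03  1.221e+00 -1.577e+00] F [-2.99 -4.39  4.58] T [-0.697  0.657  0.356] w 0.631 g 66.1
```

```bash

python3 -m crank '[{"x":0,"y":0,"z":-0.25,"turn":0},{"x":0,"y":0,"z":0,"turn":0},{"x":0,"y":0,"z":0,"turn":0}]' >/dev/null; python3 -c "from h import *; rep()"
python3 -m crank '[{"x":0,"y":0,"z":0,"turn":0.035},{"x":0,"y":0,"z":0,"turn":0.035}]'  >/dev/null; python3 -c "from h import *; rep()"
python3 -m crank '[{"x":0,"y":0,"z":0,"turn":0.035},{"x":0,"y":0,"z":0,"turn":0.035}]'  >/dev/null; python3 -c "from h import *; rep()"
python3 -m crank '[{"x":0,"y":0,"z":0,"turn":0.035},{"x":0,"y":0,"z":0,"turn":0.035}]'  >/dev/null; python3 -c "from h import *; rep()"
python3 -m crank '[{"x":0,"y":0,"z":0,"turn":0.035},{"x":0,"y":0,"z":0,"turn":0.035}]'  >/dev/null; python3 -c "from h import *; rep()"
python3 -m crank '[{"x":0,"y":0,"z":0,"turn":0.035},{"x":0,"y":0,"z":0,"turn":0.035}]'  >/dev/null; python3 -c "from h import *; rep()"
```

```text
t5.2 pos [ 0.5589 -0.035   0.0862] yaw 2.9529 tilt [ 0.001 -0.001 -1.   ] j [-1.950e-01  3.400e-02  1.886e+00 -1.000e-03  1.220e+00 -1.577e+00] F [ 3.94 -5.38 -8.4 ] T [-0.91  -0.5    0.418] w 0.631 g 67.5
t5.4 pos [ 0.559  -0.0349  0.0862] yaw 2.8810 tilt [ 0.001 -0.001 -1.   ] j [-1.950e-01  3.400e-02  1.886e+00 -1.000e-03  1.220e+00 -1.505e+00] F [ 3.69 -4.68 -6.35] T [-0.908 -0.534  0.244] w 0.633 g 67.5
t5.6 pos [ 0.559  -0.0349  0.0862] yaw 2.8107 tilt [ 0.001 -0.001 -1.   ] j [-1.950e-01  3.400e-02  1.886e+00 -1.000e-03  1.220e+00 -1.435e+00] F [ 3.4  -4.1  -7.11] T [-0.959 -0.485  0.105] w 0.633 g 67.5
t5.8 pos [ 0.559  -0.0349  0.0862] yaw 2.7405 tilt [ 0.001 -0.001 -1.   ] j [-0.195  0.034  1.886 -0.     1.22  -1.364] F [ 4.24 -4.18 -6.71] T [-0.963 -0.452 -0.   ] w 0.631 g 67.5
t6.0 pos [ 0.559  -0.0348  0.0862] yaw 2.6703 tilt [ 0.001 -0.001 -1.   ] j [-0.195  0.034  1.886 -0.     1.22  -1.294] F [ 3.81 -5.04 -8.04] T [-0.895 -0.443  0.077] w 0.631 g 67.5
t6.2 pos [ 0.559  -0.0348  0.0862] yaw 2.6018 tilt [ 0.001 -0.001 -1.   ] j [-1.950e-01  3.400e-02  1.886e+00 -1.000e-03  1.220e+00 -1.225e+00] F [ 4.23 -4.55 -7.06] T [-0.906 -0.519  0.389] w 0.632 g 67.5
```

```bash
cat >> h.py <<'E'
def r():
    s=manip.state();x,y=s["tool_rot"][1:3];print("t%.1f j6 %.3f"%(s["time"],s["joint_pos"][5]),"F",s["contact_force"].round(1),"T",s["ft_torque"].round(3))
E
R='python3 -c "from h import *; r()"'
python3 -m crank '[{"x":0,"y":0,"z":0,"turn":0.035},{"x":0,"y":0,"z":0,"turn":0.035}]'  >/dev/null; eval $R
python3 -m crank '[{"x":0,"y":0,"z":0,"turn":0.035},{"x":0,"y":0,"z":0,"turn":0.035}]'  >/dev/null; eval $R
python3 -m crank '[{"x":0,"y":0,"z":0,"turn":0.035},{"x":0,"y":0,"z":0,"turn":0.035}]'  >/dev/null; eval $R
python3 -m crank '[{"x":0,"y":0,"z":0,"turn":0.035},{"x":0,"y":0,"z":0,"turn":0.035}]'  >/dev/null; eval $R
python3 -m crank '[{"x":0,"y":0,"z":0,"turn":0.035},{"x":0,"y":0,"z":0,"turn":0.035}]'  >/dev/null; eval $R
python3 -m crank '[{"x":0,"y":0,"z":0,"turn":0.035},{"x":0,"y":0,"z":0,"turn":0.035}]'  >/dev/null; eval $R
python3 -m crank '[{"x":0,"y":0,"z":0,"turn":0.035},{"x":0,"y":0,"z":0,"turn":0.035}]'  >/dev/null; eval $R
python3 -m crank '[{"x":0,"y":0,"z":0,"turn":0.035},{"x":0,"y":0,"z":0,"turn":0.035}]'  >/dev/null; eval $R
python3 -m crank '[{"x":0,"y":0,"z":0,"turn":0.035},{"x":0,"y":0,"z":0,"turn":0.035}]'  >/dev/null; eval $R
python3 -m crank '[{"x":0,"y":0,"z":0,"turn":0.035},{"x":0,"y":0,"z":0,"turn":0.035}]'  >/dev/null; eval $R
```

```text
t6.4 j6 -1.155 F [ 5.4 -3.3 -8. ] T [-0.863 -0.542  0.261]
t6.6 j6 -1.085 F [ 4.2 -4.6 -6.7] T [-0.876 -0.525  0.159]
t6.8 j6 -1.014 F [ 4.6 -3.3 -8.5] T [-0.853 -0.503  0.027]
t7.0 j6 -0.944 F [ 4.4 -3.1 -7.5] T [-0.836 -0.473  0.092]
t7.2 j6 -0.875 F [ 4.  -4.5 -7.2] T [-0.827 -0.5    0.331]
t7.4 j6 -0.805 F [ 4.7 -2.5 -7.8] T [-0.774 -0.502  0.21 ]
t7.6 j6 -0.735 F [ 4.6 -3.9 -7.8] T [-0.731 -0.572  0.129]
t7.8 j6 -0.664 F [ 4.9 -4.2 -8.2] T [-0.75  -0.578  0.044]
t8.0 j6 -0.594 F [ 5.  -3.8 -7.9] T [-0.719 -0.515  0.132]
t8.2 j6 -0.525 F [ 4.8 -3.9 -8.2] T [-0.783 -0.502  0.311]
```

```bash

R='python3 -c "from h import *; r()"'
python3 -m crank '[{"x":0,"y":0,"z":0,"turn":0.035},{"x":0,"y":0,"z":0,"turn":0.035}]'  >/dev/null; eval $R
python3 -m crank '[{"x":0,"y":0,"z":0,"turn":0.035},{"x":0,"y":0,"z":0,"turn":0.035}]'  >/dev/null; eval $R
python3 -m crank '[{"x":0,"y":0,"z":0,"turn":0.035},{"x":0,"y":0,"z":0,"turn":0.035}]'  >/dev/null; eval $R
python3 -m crank '[{"x":0,"y":0,"z":0,"turn":0.035}]'  >/dev/null; eval $R
python3 -m crank '[{"x":0,"y":0,"z":0,"turn":0.03}]'  >/dev/null; eval $R
```

```text
t8.4 j6 -0.455 F [ 5.6 -3.3 -7.6] T [-0.699 -0.552  0.216]
t8.6 j6 -0.385 F [ 6.8 -4.  -7.4] T [-0.727 -0.552  0.124]
t8.8 j6 -0.314 F [ 5.5 -3.9 -7.1] T [-0.594 -0.619 -0.009]
t8.9 j6 -0.279 F [ 6.4 -3.8 -8.5] T [-0.728 -0.588  0.017]
t9.0 j6 -0.249 F [ 5.9 -3.7 -7.8] T [-0.687 -0.596  0.111]
```

```bash

R='python3 -c "from h import *; r()"'
python3 -m crank '[{"x":0,"y":0,"z":0,"turn":0.02}]'  >/dev/null; eval $R
python3 -m crank '[{"x":0,"y":0,"z":0,"turn":0.02}]'  >/dev/null; eval $R
```

```text
t9.1 j6 -0.230 F [ 6.4 -3.9 -8.4] T [-0.633 -0.583  0.3  ]
t9.2 j6 -0.211 F [ 6.3 -3.3 -8.2] T [-0.556 -0.558  0.553]
```

```bash

R='python3 -c "from h import *; r()"'
python3 -m crank '[{"x":0,"y":0,"z":0,"turn":0.015}]'  >/dev/null; eval $R
python3 -m crank '[{"x":0,"y":0,"z":0,"turn":0}]'  >/dev/null; eval $R
```

```text
t9.3 j6 -0.196 F [ 7.3 -4.6 -9.3] T [-0.592 -0.574  0.418]
t9.4 j6 -0.196 F [ 6.2 -3.2 -9.3] T [-0.636 -0.588  0.169]
```

```bash

R='python3 -c "from h import *; r()"'
python3 -m crank '[{"x":0,"y":0,"z":0,"turn":0}]'  >/dev/null; eval $R
python3 -m crank '[{"x":0,"y":0,"z":0,"turn":0.015}]'  >/dev/null; eval $R
python3 -m crank '[{"x":0,"y":0,"z":0,"turn":0}]'  >/dev/null; eval $R
```

```text
t9.5 j6 -0.196 F [ 7.  -4.1 -9. ] T [-0.643 -0.656  0.124]
t9.6 j6 -0.181 F [ 6.8 -3.  -9.1] T [-0.61  -0.514  0.395]
t9.7 j6 -0.181 F [ 6.8 -3.7 -8.8] T [-0.667 -0.589  0.204]
```

```bash

R='python3 -c "from h import *; r()"'
python3 -m crank '[{"x":0,"y":0,"z":0,"turn":0.02},{"x":0,"y":0,"z":0,"turn":0}]'  >/dev/null; eval $R
python3 -m crank '[{"x":0,"y":0,"z":0,"turn":0.02},{"x":0,"y":0,"z":0,"turn":0}]'  >/dev/null; eval $R
python3 -m crank '[{"x":0,"y":0,"z":0,"turn":0},{"x":0,"y":0,"z":0,"turn":0}]'  >/dev/null; eval $R
```

```text
t9.9 j6 -0.160 F [ 5.6 -2.7 -8.9] T [-0.679 -0.671 -0.035]
t10.1 j6 -0.140 F [ 6.  -4.6 -8. ] T [-0.656 -0.61  -0.057]
t10.3 j6 -0.141 F [ 6.7 -2.9 -9.4] T [-0.665 -0.649 -0.024]
```

```bash

R='python3 -c "from h import *; r()"'
python3 -m crank '[{"x":0,"y":0,"z":0,"turn":0.035},{"x":0,"y":0,"z":0,"turn":0.035}]'  >/dev/null; eval $R
python3 -m crank '[{"x":0,"y":0,"z":0,"turn":0.035},{"x":0,"y":0,"z":0,"turn":0.035}]'  >/dev/null; eval $R
python3 -m crank '[{"x":0,"y":0,"z":0,"turn":0.035},{"x":0,"y":0,"z":0,"turn":0.035}]'  >/dev/null; eval $R
python3 -m crank '[{"x":0,"y":0,"z":0,"turn":0.03}]'  >/dev/null; eval $R
python3 -m crank '[{"x":0,"y":0,"z":0,"turn":0.03}]'  >/dev/null; eval $R
python3 -m crank '[{"x":0,"y":0,"z":0,"turn":0.02}]'  >/dev/null; eval $R
python3 -m crank '[{"x":0,"y":0,"z":0,"turn":0},{"x":0,"y":0,"z":0,"turn":0}]'  >/dev/null; eval $R
```

```text
t10.5 j6 -0.070 F [ 5.9 -4.  -8.8] T [-0.658 -0.626  0.163]
t10.7 j6 0.001 F [ 7.2 -3.8 -7.8] T [-0.62  -0.734  0.125]
t10.9 j6 0.071 F [ 6.1 -3.9 -8.7] T [-0.624 -0.743  0.032]
t11.0 j6 0.101 F [ 6.8 -4.6 -9. ] T [-0.59  -0.728  0.103]
t11.1 j6 0.130 F [ 8.1 -4.  -9.5] T [-0.541 -0.612  0.541]
t11.2 j6 0.149 F [ 6.8 -4.2 -9.6] T [-0.546 -0.71   0.489]
t11.4 j6 0.149 F [ 6.6 -4.6 -9. ] T [-0.585 -0.716  0.098]
```

```bash

R='python3 -c "from h import *; r()"'
python3 -m crank '[{"x":0,"y":0,"z":0,"turn":0.02},{"x":0,"y":0,"z":0,"turn":0}]'  >/dev/null; eval $R
python3 -m crank '[{"x":0,"y":0,"z":0,"turn":0.02},{"x":0,"y":0,"z":0,"turn":0}]'  >/dev/null; eval $R
python3 -m crank '[{"x":0,"y":0,"z":0,"turn":0},{"x":0,"y":0,"z":0,"turn":0}]'  >/dev/null; eval $R
python3 -c "from h import *; rep()"
```

```text
t11.6 j6 0.169 F [ 6.9 -5.3 -9.2] T [-0.591 -0.78  -0.061]
t11.8 j6 0.189 F [  7.2  -4.8 -10.4] T [-0.531 -0.733  0.103]
t12.0 j6 0.189 F [ 7.9 -4.8 -7.7] T [-0.613 -0.734  0.181]
t12.0 pos [ 0.5596 -0.0345  0.0862] yaw 1.1868 tilt [ 0.003  0.    -1.   ] j [-1.950e-01  3.400e-02  1.886e+00  1.000e-03  1.219e+00  1.890e-01] F [ 7.93 -4.84 -7.72] T [-0.613 -0.734  0.181] w 0.632 g 67.3
```

```bash

R='python3 -c "from h import *; r()"'
python3 -m crank '[{"x":0,"y":0,"z":0,"turn":0.035},{"x":0,"y":0,"z":0,"turn":0.035}]'  >/dev/null; eval $R
python3 -m crank '[{"x":0,"y":0,"z":0,"turn":0.035},{"x":0,"y":0,"z":0,"turn":0.035}]'  >/dev/null; eval $R
python3 -m crank '[{"x":0,"y":0,"z":0,"turn":0.035},{"x":0,"y":0,"z":0,"turn":0.035}]'  >/dev/null; eval $R
python3 -m crank '[{"x":0,"y":0,"z":0,"turn":0.03}]'  >/dev/null; eval $R
python3 -m crank '[{"x":0,"y":0,"z":0,"turn":0.03}]'  >/dev/null; eval $R
python3 -m crank '[{"x":0,"y":0,"z":0,"turn":0.02}]'  >/dev/null; eval $R
python3 -m crank '[{"x":0,"y":0,"z":0,"turn":0},{"x":0,"y":0,"z":0,"turn":0}]'  >/dev/null; eval $R
```

```text
t12.2 j6 0.260 F [ 7.3 -3.2 -9.2] T [-0.569 -0.801  0.217]
t12.4 j6 0.330 F [ 7.4 -4.8 -9.3] T [-0.587 -0.825  0.056]
t12.6 j6 0.401 F [ 7.7 -3.6 -9.7] T [-0.534 -0.92   0.049]
t12.7 j6 0.431 F [ 7.5 -4.5 -9.4] T [-0.57  -0.87  -0.012]
t12.8 j6 0.460 F [ 6.9 -4.5 -9.1] T [-0.456 -0.842  0.281]
t12.9 j6 0.479 F [ 7.7 -5.1 -9.1] T [-0.468 -0.832  0.606]
t13.1 j6 0.478 F [ 7.  -4.3 -8.8] T [-0.566 -0.846  0.354]
```

```bash

R='python3 -c "from h import *; r()"'
python3 -m crank '[{"x":0,"y":0,"z":0,"turn":0.02},{"x":0,"y":0,"z":0,"turn":0}]'  >/dev/null; eval $R
```

```text
t13.3 j6 0.499 F [ 7.2 -4.1 -9.4] T [-0.616 -0.958  0.296]
```

```bash

R='python3 -c "from h import *; r()"'
python3 -m crank '[{"x":0,"y":0,"z":0,"turn":0}]'  >/dev/null; eval $R
python3 -m crank '[{"x":0,"y":0,"z":0,"turn":0}]'  >/dev/null; eval $R
python3 -m crank '[{"x":0,"y":0,"z":0,"turn":0.015},{"x":0,"y":0,"z":0,"turn":0}]'  >/dev/null; eval $R
python3 -m crank '[{"x":0,"y":0,"z":0,"turn":0}]'  >/dev/null; eval $R
python3 -m crank '[{"x":0,"y":0,"z":0,"turn":0}]'  >/dev/null; eval $R
```

```text
t13.4 j6 0.499 F [ 7.  -4.8 -9.6] T [-0.63  -0.927  0.245]
t13.5 j6 0.499 F [ 7.  -3.7 -9.6] T [-0.588 -0.945  0.251]
t13.7 j6 0.513 F [ 8.2 -3.8 -9.8] T [-0.583 -1.032  0.406]
t13.8 j6 0.513 F [ 6.7 -3.8 -9.9] T [-0.594 -0.911  0.404]
t13.9 j6 0.513 F [ 6.8 -4.6 -9.7] T [-0.618 -0.928  0.429]
```

```bash

R='python3 -c "from h import *; r()"'
python3 -m crank '[{"x":0,"y":0,"z":0,"turn":0.015},{"x":0,"y":0,"z":0,"turn":0}]'  >/dev/null; eval $R
python3 -m crank '[{"x":0,"y":0,"z":0,"turn":0}]'  >/dev/null; eval $R
python3 -m crank '[{"x":0,"y":0,"z":0,"turn":0}]'  >/dev/null; eval $R
```

```text
t14.1 j6 0.528 F [ 6.3 -4.8 -9.3] T [-0.699 -0.964  0.37 ]
t14.2 j6 0.528 F [ 6.6 -3.6 -9.3] T [-0.622 -1.005  0.379]
t14.3 j6 0.528 F [  7.4  -4.8 -10.3] T [-0.653 -0.98   0.373]
```

```bash

R='python3 -c "from h import *; r()"'
python3 -m crank '[{"x":0,"y":0,"z":0,"turn":0.015},{"x":0,"y":0,"z":0,"turn":0}]'  >/dev/null; eval $R
python3 -m crank '[{"x":0,"y":0,"z":0,"turn":0}]'  >/dev/null; eval $R
python3 -m crank '[{"x":0,"y":0,"z":0,"turn":0}]'  >/dev/null; eval $R
```

```text
t14.5 j6 0.543 F [ 6.6 -3.9 -8.7] T [-0.754 -0.959  0.386]
t14.6 j6 0.543 F [  6.9  -4.3 -10.7] T [-0.67  -1.065  0.374]
t14.7 j6 0.543 F [  7.   -3.9 -10.3] T [-0.731 -0.97   0.383]
```

```bash

R='python3 -c "from h import *; r()"'
python3 -m crank '[{"x":0,"y":0,"z":0,"turn":0.02}]'  >/dev/null; eval $R
python3 -m crank '[{"x":0,"y":0,"z":0,"turn":0}]'  >/dev/null; eval $R
python3 -m crank '[{"x":0,"y":0,"z":0,"turn":0}]'  >/dev/null; eval $R
python3 - <<'E'
from h import *
a,_=manip.grab_frame("top");b,_=manip.grab_frame("side")
im=np.hstack([cv2.resize(a[180:280,330:430],(400,400),interpolation=2),cv2.resize(b[160:260,290:390],(400,400),interpolation=2)])
cv2.imwrite("pics/near2.png",im[:,:,::-1])
E
```

```text
t14.8 j6 0.563 F [ 7.  -3.4 -9.6] T [-0.674 -1.059  0.757]
t14.9 j6 0.563 F [  6.9  -4.5 -10.1] T [-0.68  -1.035  0.462]
t15.0 j6 0.563 F [  7.7  -4.  -10.3] T [-0.733 -1.073  0.47 ]
```

View pics/near2.png

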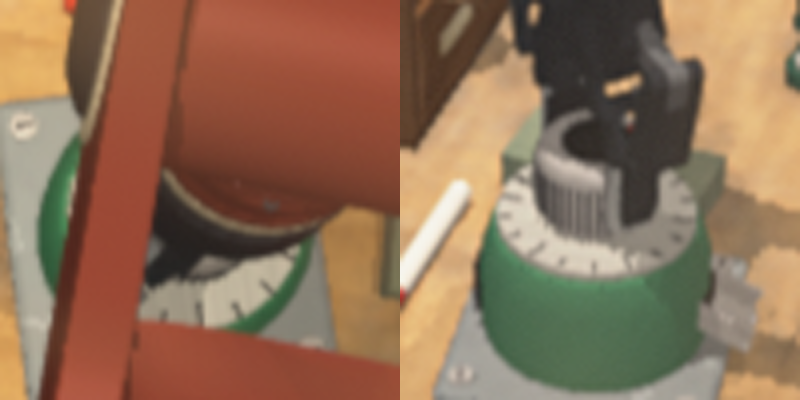

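The side crop shows the ring gripped with a finger at about (640,170). The red mark is hidden. Next, one gentle confirming step.

```bash

R='python3 -c "from h import *; r()"'
python3 -m crank '[{"x":0,"y":0,"z":0,"turn":0.01},{"x":0,"y":0,"z":0,"turn":0}]'  >/dev/null; eval $R
python3 -m crank '[{"x":0,"y":0,"z":0,"turn":0.01},{"x":0,"y":0,"z":0,"turn":0}]'  >/dev/null; eval $R
python3 -m crank '[{"x":0,"y":0,"z":0,"turn":0},{"x":0,"y":0,"z":0,"turn":0}]'  >/dev/null; eval $R
```

```text
t15.3 j6 0.573 F [ 7.1 -5.3 -8.9] T [-0.699 -1.066  0.566]
t15.5 j6 0.582 F [ 7.  -4.2 -9.1] T [-0.684 -0.989  0.709]
t15.7 j6 0.582 F [ 6.4 -4.1 -9.9] T [-0.669 -1.018  0.729]
```

```bash

R='python3 -c "from h import *; r()"'
python3 -m crank '[{"x":0,"y":0,"z":0,"turn":-0.035},{"x":0,"y":0,"z":0,"turn":-0.035}]'  >/dev/null; eval $R
python3 -m crank '[{"x":0,"y":0,"z":0,"turn":-0.035},{"x":0,"y":0,"z":0,"turn":-0.035}]'  >/dev/null; eval $R
python3 -m crank '[{"x":0,"y":0,"z":0,"turn":-0.035},{"x":0,"y":0,"z":0,"turn":-0.035}]'  >/dev/null; eval $R
python3 -m crank '[{"x":0,"y":0,"z":0,"turn":-0.035},{"x":0,"y":0,"z":0,"turn":-0.035}]'  >/dev/null; eval $R
python3 -m crank '[{"x":0,"y":0,"z":0,"turn":-0.035},{"x":0,"y":0,"z":0,"turn":-0.035}]'  >/dev/null; eval $R
python3 -m crank '[{"x":0,"y":0,"z":0,"turn":-0.035},{"x":0,"y":0,"z":0,"turn":-0.035}]'  >/dev/null; eval $R
python3 -m crank '[{"x":0,"y":0,"z":0,"turn":-0.035},{"x":0,"y":0,"z":0,"turn":-0.035}]'  >/dev/null; eval $R
python3 -m crank '[{"x":0,"y":0,"z":0,"turn":-0.035},{"x":0,"y":0,"z":0,"turn":-0.035}]'  >/dev/null; eval $R
python3 -m crank '[{"x":0,"y":0,"z":0,"turn":-0.035},{"x":0,"y":0,"z":0,"turn":-0.035}]'  >/dev/null; eval $R
python3 -m crank '[{"x":0,"y":0,"z":0,"turn":-0.035},{"x":0,"y":0,"z":0,"turn":-0.035}]'  >/dev/null; eval $R
python3 -m crank '[{"x":0,"y":0,"z":0,"turn":-0.035},{"x":0,"y":0,"z":0,"turn":-0.035}]'  >/dev/null; eval $R
python3 -m crank '[{"x":0,"y":0,"z":0,"turn":-0.035},{"x":0,"y":0,"z":0,"turn":-0.035}]'  >/dev/null; eval $R
```

```text
t15.9 j6 0.512 F [ 6.6 -4.4 -9.7] T [-0.663 -0.97   0.205]
t16.1 j6 0.443 F [ 7.  -3.8 -9.5] T [-0.679 -0.978 -0.27 ]
t16.3 j6 0.374 F [ 6.3 -4.7 -9.4] T [-0.642 -0.847 -0.344]
t16.5 j6 0.303 F [ 6.9 -3.4 -8.6] T [-0.586 -0.896 -0.274]
t16.7 j6 0.233 F [ 6.9 -4.5 -9.5] T [-0.603 -0.887 -0.117]
t16.9 j6 0.163 F [ 7.1 -3.1 -9.6] T [-0.578 -0.718 -0.013]
t17.1 j6 0.093 F [ 6.7 -3.7 -8.6] T [-0.651 -0.853 -0.272]
t17.3 j6 0.024 F [ 6.  -3.4 -9.3] T [-0.628 -0.785 -0.345]
t17.5 j6 -0.047 F [ 7.  -3.4 -9.3] T [-0.608 -0.705 -0.29 ]
t17.7 j6 -0.117 F [ 5.9 -4.6 -8.4] T [-0.607 -0.625 -0.094]
t17.9 j6 -0.187 F [ 5.9 -3.2 -8.6] T [-0.6   -0.717 -0.06 ]
t18.1 j6 -0.257 F [ 6.6 -3.9 -8.5] T [-0.673 -0.687 -0.385]
```

```bash

R='python3 -c "from h import *; r()"'
python3 -m crank '[{"x":0,"y":0,"z":0,"turn":-0.035},{"x":0,"y":0,"z":0,"turn":-0.035}]'  >/dev/null; eval $R
python3 -m crank '[{"x":0,"y":0,"z":0,"turn":-0.035},{"x":0,"y":0,"z":0,"turn":-0.035}]'  >/dev/null; eval $R
python3 -m crank '[{"x":0,"y":0,"z":0,"turn":-0.035},{"x":0,"y":0,"z":0,"turn":-0.035}]'  >/dev/null; eval $R
python3 -m crank '[{"x":0,"y":0,"z":0,"turn":-0.035},{"x":0,"y":0,"z":0,"turn":-0.035}]'  >/dev/null; eval $R
python3 -m crank '[{"x":0,"y":0,"z":0,"turn":-0.035},{"x":0,"y":0,"z":0,"turn":-0.01}]'  >/dev/null; eval $R
python3 -m crank '[{"x":0,"y":0,"z":0,"turn":0},{"x":0,"y":0,"z":0,"turn":0},{"x":0,"y":0,"z":0,"turn":0}]'  >/dev/null; eval $R
```

```text
t18.3 j6 -0.326 F [ 5.7 -3.9 -8.6] T [-0.698 -0.602 -0.264]
t18.5 j6 -0.396 F [ 5.3 -3.7 -9.2] T [-0.712 -0.633 -0.265]
t18.7 j6 -0.467 F [ 4.4 -4.4 -7.5] T [-0.678 -0.573 -0.078]
t18.9 j6 -0.537 F [ 5.4 -4.2 -8.1] T [-0.706 -0.595  0.031]
t19.1 j6 -0.582 F [ 5.2 -3.7 -7.4] T [-0.671 -0.589  0.012]
t19.4 j6 -0.581 F [ 5.7 -4.3 -8.1] T [-0.751 -0.499  0.161]
```

```bash

R='python3 -c "from h import *; r()"'
python3 -m crank '[{"x":0,"y":0,"z":0,"turn":-0.02},{"x":0,"y":0,"z":0,"turn":0},{"x":0,"y":0,"z":0,"turn":0}]'  >/dev/null; eval $R
python3 -m crank '[{"x":0,"y":0,"z":0,"turn":0},{"x":0,"y":0,"z":0,"turn":0},{"x":0,"y":0,"z":0,"turn":0},{"x":0,"y":0,"z":0,"turn":0},{"x":0,"y":0,"z":0,"turn":0}]' 100
python3 -m crank '[{"x":0,"y":0,"z":-1,"turn":0},{"x":0,"y":0,"z":-2,"turn":0},{"x":0,"y":0,"z":-3,"turn":0},{"x":0,"y":0,"z":-3,"turn":0},{"x":0,"y":0,"z":-3,"turn":0}]'
python3 -c "from h import *; rep()"
```

```text
t19.7 j6 -0.601 F [ 5.7 -4.  -8. ] T [-0.752 -0.598 -0.061]
time: 20.2
tool_pos: [0.559, -0.0343, 0.0882]
tool_rot: [0.0, 0.55, 0.835, 0.0]
contact_force: [-0.5, 0.4, -0.9]
gripper_width: 1.0
grasp_force: 0.0
time: 20.7
tool_pos: [0.5588, -0.0344, 0.2099]
tool_rot: [0.0, 0.55, 0.835, 0.0]
contact_force: [-0.1, 0.7, 0.3]
gripper_width: 1.002
grasp_force: 0.0
t20.7 pos [ 0.5588 -0.0344  0.2099] yaw 1.9778 tilt [ 0.001  0.    -1.   ] j [-0.194 -0.089  1.789  0.     1.441 -0.601] F [-0.15  0.66  0.26] T [-0.005 -0.036 -0.013] w 1.002 g 0.0
```

```bash

python3 -m crank '[{"x":-3.5,"y":-2.9,"z":0,"turn":0},{"x":-3.5,"y":-2.9,"z":0,"turn":0},{"x":-3.5,"y":-2.9,"z":0,"turn":0},{"x":-3.5,"y":-2.9,"z":0,"turn":0},{"x":-3.5,"y":-2.9,"z":0,"turn":0}]' >/dev/null
python3 -m crank '[{"x":-3.5,"y":-2.9,"z":0,"turn":0},{"x":-3.5,"y":-2.9,"z":0,"turn":0},{"x":-3.5,"y":-2.9,"z":0,"turn":0},{"x":-3.5,"y":-2.9,"z":0,"turn":0},{"x":0,"y":0,"z":0,"turn":0}]'
python3 - <<'E'
from h import *
a,_=manip.grab_frame("top");np.savez("top1.npz",p=a)
o=np.load("top0.npz")["p"]
for p in(o,a):
    h=cv2.cvtColor(p,cv2.COLOR_RGB2HSV).astype(int)
    m=((h[...,0]<10)|(h[...,0]>170))&(h[...,1]>110)&(h[...,2]>70);m[:195]=0;m[275:]=0;m[:,:335]=0;m[:,425:]=0
    v,u=np.nonzero(m);q=ray("top",u.mean(),v.mean(),.1165)-[.5585,-.0343,.1165];print(len(u),u.mean(),v.mean(),q,np.degrees(np.arctan2(q[1],q[0])))
im=np.hstack([cv2.resize(x[180:290,325:435],(400,400),interpolation=2) for x in(o,a)])
cv2.imwrite("pics/cmp.png",im[:,:,::-1])
E
```

```text
time: 21.7
tool_pos: [0.4419, -0.4316, 0.2087]
tool_rot: [0.001, 0.552, 0.834, -0.001]
contact_force: [-0.5, 0.4, -0.2]
gripper_width: 0.999
grasp_force: 0.0
27 387.55555555555554 219.22222222222223 [ 1.43644377e-02 -1.33750456e-02  4.16333634e-17] -42.95728078946741
24 396.4583333333333 224.66666666666666 [ 6.27551667e-03 -2.65399995e-02  4.16333634e-17] -76.69646976806361
```

View pics/cmp.png

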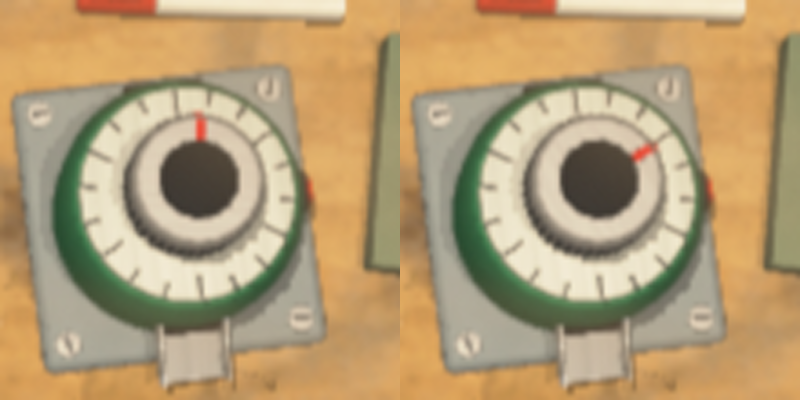

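The pictures show the red mark moving from (200,127), straight up, to (645,152), which is 60° clockwise. That is a net three clicks: six to the touch and three back, so the grip did not slip. The bystanders have not moved.

```bash
python3 -c "
from plant import manip
print(manip.job_done())"
```

```text
the job is handed in; nothing more can be done
None
```

I turned the ring clockwise until the burrs touched at the sixth click (about 0.7 N m felt at the ring), backed it off three clicks, let go and handed the job in; the pictures show a net turn of three clicks and nothing else moved, but no verdict came back.

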